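Hold the testing machine in set-up with its key switch

ROBOT

A 6-joint arm with a two-finger parallel gripper is mounted at the origin on the work surface. World frame = base frame: x ahead of the robot, y to its left, z up, the work surface at z = 0. Lengths are in m, angles in rad, forces in N, time in s.
With the tool pointing down it reaches from about 0.325 to 0.85 m from the base axis. Payload 15.5 kg.
Tool frame: the origin (TCP) lies at the very end of the fingers, on their centre line; the grasp point (between the pads) lies 19 mm behind it; z points along the fingers, x is the direction in which the jaws open and shut, and the axes are right-handed (so a half turn about z gives the same grasp; the last joint's range is limited). The gripper opens to 91 mm and grips with 3 to 60 N. Pads are 32 mm wide; open, the fingers measure 118 mm over their backs; the gripper's body (76 mm by 178 mm) begins 60 mm behind the grasp point.
Start: joints at [1.117, 0.494, 1.345, -0, 1.302, -0.096], TCP at [0.219, 0.585, 0.214] pointing down, gripper open.
Joint ranges: [-2.91, 2.91], [-0.82, 2.16], [0.22, 2.67], [-1.22, 4.37], [0.12, 2.79], [-3.08, 3.08]. Speed limits (rad/s): [1.89, 1.89, 2.57, 3.01, 3.01, 3.01].

INTERFACE

Orientations are given as a unit quaternion [w, x, y, z].
In Python, from station import ctrl gives the robot as it stands.
- The arm moves only by the tool jog_arm, never from a script. Its argument "increments" is text: rows parted by semicolons, each of 7 numbers parted by spaces: the closure in counts, from 0 (fully open) to 255 (shut), then the shift along the tool's x, y, z in m, then the turn, a rotation vector about the tool's x, y, z in degrees. In form: grip tx ty tz ax ay az; .... A call has 1 to 20 rows; each row is the pose to reach, as a shift and turn from the pose measured when the call began, along the tool's axes at that moment; what a row does not reach only later rows make up. A row lasts 1/10 s, in which the tool goes at most 50 mm and 8.59 degrees, less where a joint would pass 70% of its speed; a pose out of reach is approached as far as the arm can. A call with a gripper value outside its range is refused whole. The fingers move at their own pace and stop on an object; the grip force is fixed at half the most. Time passes only in rows, so rows that repeat a pose let the fingers close. It gives the time, the measured TCP pose, the force and the opening at its end, in the units of the state.
- ctrl.get_obs(): the state, without advancing time (a new reading comes with each control period).
- ctrl.snapshot(name): name is "scene" or "side" or "wrist"; returns a dict with "image" (384x512x3 uint8, blue, green, red), "range_z" (384x512 float32, m along the optical axis (not along the pixel's ray), 0 where there is no reading), "fx", "fy", "cx", "cy" (pixels), "position" and "rotation" of the camera in the world; the wrist camera has in their place "tool_from_camera" (4x4, takes a point from camera to tool coordinates, whose origin is the TCP and whose axes are the tool frame's). Camera axes: x right, y down, z forward; pixel columns grow to the right and rows downward; lengths in m; the calibration is good to about 2 mm. The wrist camera is an equidistant fisheye: a pixel r from the principal point sees the ray r / f radians off the axis. A picture is of the moment at which its call begins: read the wrist's pose just before it.
- ctrl.finish_job(): hands the job in, once; it reports no verdict.
The state is a dict: "time": time; "joint_pos": joint angles; "qvel": joint speeds; "joint_efforts": joint torques, N m; "tool_pos": TCP position; "orientation": TCP orientation; "force": force on the tool from outside, world axes, zero at the start; "ft_torque": the same for the moment, N m; "finger_gap": finger opening in m.
Only numpy, scipy, OpenCV 4.12 (cv2) and the standard library are available. Lean on these libraries where they do the work, as an engineer would, in place of code of your own. Each camera call takes 0.05 s, during which the arm holds its last target.

TASK

Take the key with the flat, rectangular head out of the key stand, push it into the slot on top of the testing machine's control box, easing it past the sticky pins until it is fully home, and only then turn it a quarter turn clockwise (seen from above). The switch springs back when let go, so finish while still gripping the key and holding it turned. Leave the round-headed key in the stand and do not disturb the jar or the steel test bar.

Things in the scene. Friction and masses are not known exactly. Their poses are not given: they have to be found in the camera images.
- flat_key: The key to use, upright in either slot of the stand, head up. Origin: centre of its foot; own z up. From the foot: steel bit 14 (own x) x 5 (own y) x 10 mm tall, lower edge rounded (2.5 mm radius); round 6 mm shank from 10 to 33 mm; black plastic head 34 (own x) x 10 mm (own y) from 33 to 65 mm. 60 g. The same after a half turn about z. May lean a few degrees across own y.
- flat_key_bow (a point): Centre of the flat key's head, 49 mm above its foot; grip the head here, across its 10 mm (own y).
- flat_key_tip (a point): Centre of the foot of the flat key (the end that goes into the lock). Parked 22 mm deep in the stand: lift it straight up 25 mm or more to clear it.
- round_key: The other key in the stand, to be left alone: round black head 28 mm across and 26 mm tall, bit 20 mm wide (too wide for the lock). Origin at the centre of its foot; 59 mm tall, upright.
- key_stand: Fixed grey plastic block 50 mm (own x) by 140 mm (own y), 30 mm tall, origin at the centre of its underside. Two slots, 20.8 mm along own y and 6.4 mm wide, 22 mm deep, open upward at own y = +45 and -45 mm.
- control_box: Fixed grey metal box on the bench, top 60 mm above the bench, reaching from -55 to +65 mm in own x and from -55 to +95 mm in own y; origin at bench level straight below the lock's slot. A low black dial 28 mm across, 10 mm tall, stands on its top at own (20, 70) mm. It may stand turned by up to about 0.45 rad.
- lock_mouth (a point): Centre of the key slot's mouth in the 50 mm square aluminium lock plate, 66 mm above the bench; axes as the control box. Slot straight down, 16.4 mm along own x, 7.4 mm along own y; plate 8 mm thick. Two sticky spring pins reach in from the long sides 4.5 mm below the mouth; the bit shoves them aside with 10 to 15 N straight, about half if the key is rocked 0.1 rad about z.
- key_switch (a joint): Angle of the lock's cylinder in rad: 0 at rest, growing clockwise seen from above, stop at 1.57 (a quarter turn). A spring turns it back: about 0.03 Nm at 0 and 0.1 Nm at the stop. The key has about 0.09 rad of play in it.
- pot: Bystander: round lidded jar, 72 mm across and 32 mm tall, origin at the centre of its underside.
- test_bar: Bystander: steel bar 80 by 12 by 10 mm lying on the bench (long along own x), origin at the centre of its underside.
- lock_floor (a point): Floor of the lock, 21 mm straight below the mouth: fully home, the key's foot stands here and its head is 12 mm above the plate. Under the plate the turning cylinder has a slot 15.5 x 6.2 mm, in line with the plate's slot while the switch is at 0. The key can turn only when its foot is 18 mm or more below the mouth (bit wholly under the plate).
Not all that is in view belongs to the job. Of the things like the flat_key, leave any that is purple; of the rest the larger one is meant. What is meant by the control_box is not blue, and is the larger of those in its own colour.

How it is judged:
On the way, in this order (a step that is already met when the one before it is completed fails the run):
1. the flat key is lifted clear of the stand (height (world z) of flat_key_tip above 0.033 m and contact force between the fingers and flat_key above 1 N), for 0.1 s.
2. the flat key is fully home in the lock, not yet turned (horizontal distance between flat_key_tip and lock_mouth below 0.004 m and z of flat_key_tip in the frame of lock_mouth below -0.0175 m and angle between flat_key's own z axis and vertical below 0.15 rad and value of joint key_switch below 0.4 rad), for 0.1 s.
At the end, for the whole second after the job is handed in: Flat key in the lock (foot within 4 mm of the slot axis, 16 mm or more below the mouth, within 0.15 rad of upright), switch beyond 1.3 rad (stop 1.57), held by fingers gripping the key (over 1 N); round key within 15 mm and upright within 0.3 rad, jar and bar within 20 mm of their starts (value of joint key_switch above 1.3 rad and horizontal distance between flat_key_tip and lock_mouth below 0.004 m and z of flat_key_tip in the frame of lock_mouth below -0.016 m and angle between flat_key's own z axis and vertical below 0.15 rad and contact force between the fingers and flat_key above 1 N and distance of round_key from where it was at the start of the episode below 0.015 m and angle between round_key's own z axis and vertical below 0.3 rad and distance of each of pot, test_bar from where it was at the start of the episode below 0.02 m); the arm keeps its last pose, push and grip.
It fails at once if the round key is pulled out or knocked (distance of round_key from where it was at the start of the episode above 0.015 m).
It fails at once if the jar is disturbed (distance of pot from where it was at the start of the episode above 0.02 m).
It fails at once if the test bar is disturbed (distance of test_bar from where it was at the start of the episode above 0.02 m).
It also fails if it takes over 48 s, if anything falls off the work surface, if the arm or the gripper's body presses on something with over 40 N, if the wrist force passes 120 N, or if a joint passes its speed limit or range.

## Working session

There is one attempt and no reset: what is moved stays moved. The work goes in short steps, Python scripts to look and compute and a tool call to move; the robot and the scene stay as the last step left them, time stands still between calls to the robot, and variables do not carry over. Pictures are saved under pics/ and viewed, and the job is handed in when it is done.

Besides the shell and the picture viewer there is one more tool, called by a JSON object that holds its "api" and its "payload", one argument or row to a line. jog_arm: Moves the arm, as the interface text tells. Its arguments: {"type":"object","properties":{"increments":{"type":"string"}},"required":["increments"]}

```bash
mkdir -p pics; ls
python3 - <<'E'
from station import ctrl
import cv2,numpy as np,pickle
print(ctrl.get_obs())
for n in ["scene","side","wrist"]:
    s=ctrl.snapshot(n); pickle.dump(s,open(f'{n}0.pkl','wb'))
    cv2.imwrite(f'pics/{n}0.png',s['image'])
    print(n,{k:v for k,v in s.items() if k not in('image','range_z')})
E
```

```text
pics
{'time': 0.0, 'joint_pos': array([ 1.11650866e+00,  4.94182290e-01,  1.34613040e+00, -1.58194540e-05,
        1.30251639e+00, -9.55525738e-02]), 'qvel': array([ 0.00267028, -0.00010706, -0.00025311, -0.00161068,  0.00058414,
        0.00019657]), 'joint_efforts': array([-3.47187051e-03, -8.78837371e+01, -3.81848609e+01,  7.06536882e-02,
        5.35457139e-02, -8.90998422e-05]), 'tool_pos': array([0.21929365, 0.58485207, 0.21333908]), 'orientation': array([ 3.08709165e-04,  8.21914131e-01,  5.69611076e-01, -5.35672674e-04]), 'force': array([-0.47514536, -0.61947063,  0.31222415]), 'ft_torque': array([0.05867749, 0.01907162, 0.0111908 ]), 'finger_gap': 0.09097409877384562}
scene {'fx': 404.6799309918291, 'fy': 404.6799309918291, 'cx': 259.75358709733183, 'cy': 196.04581087636566, 'position': array([0.87827099, 0.66094977, 0.64359175]), 'rotation': array([-0.11219088,  0.22050772,  0.86296216, -0.44055177])}
side {'fx': 382.107898620587, 'fy': 382.107898620587, 'cx': 254.08121641938456, 'cy': 191.63368455946394, 'position': array([0.01018063, 0.56046569, 0.59570996]), 'rotation': array([ 0.15140259, -0.31631931,  0.83075905, -0.43227162])}
wrist {'fx': 297.3186396354542, 'fy': 297.3186396354542, 'cx': 249.65934770355761, 'cy': 189.3056125386673, 'tool_from_camera': array([[ 9.99999529e-01, -1.66888861e-05,  9.70918880e-04,
        -5.55562905e-04],
       [-2.22668857e-04,  9.69270130e-01,  2.45998709e-01,
        -7.11430317e-02],
       [-9.45188114e-04, -2.45998809e-01,  9.69269670e-01,
        -1.70725184e-01],
       [ 0.00000000e+00,  0.00000000e+00,  0.00000000e+00,
         1.00000000e+00]])}
```

View pics/scene0.png

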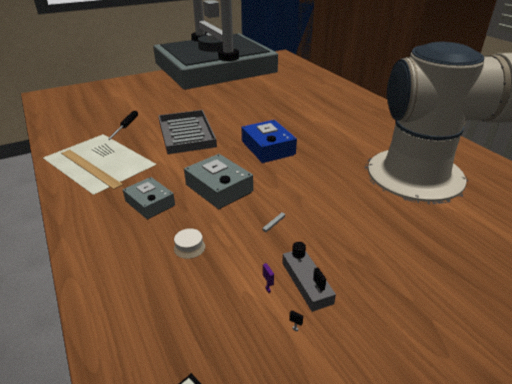

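View pics/side0.png

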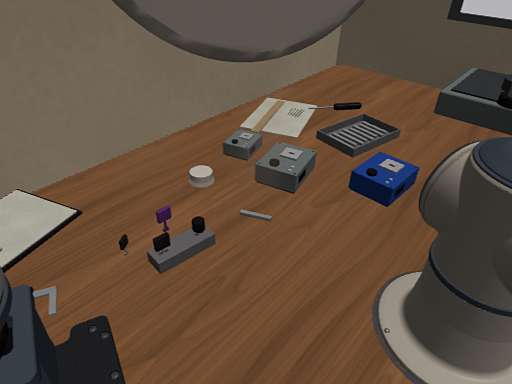

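View pics/wrist0.png

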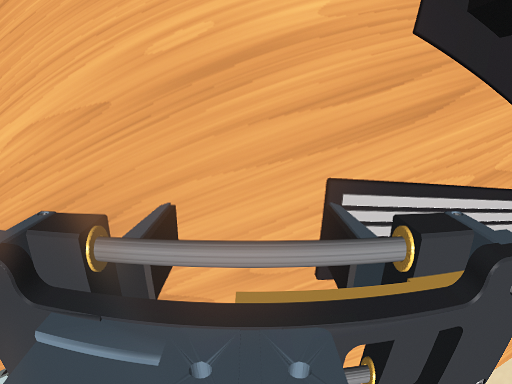

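The scene view shows these candidates:
- **Flat keys:** purple (268,275), a small black one on its own (296,318), and a black one in the stand (320,278). The stand one fits, being larger and not purple. The round key is at (299,250).
- **Boxes:** blue (268,140), small grey (149,197) and large grey (218,180). The large grey one fits.

I'll check this in enlarged crops.

```bash
cat > h.py <<'E'
import numpy as np,cv2,pickle
from scipy.spatial.transform import Rotation as R
def q2R(q): return R.from_quat([q[1],q[2],q[3],q[0]]).as_matrix()
def campose(s,obs=None):
    if 'tool_from_camera' in s:
        T=s['tool_from_camera'];Rt=q2R(obs['orientation'])
        return Rt@T[:3,:3], np.array(obs['tool_pos'])+Rt@T[:3,3]
    return q2R(s['rotation']), np.array(s['position'])
def rays(s,px):
    px=np.atleast_2d(px).astype(float)
    a=(px[:,0]-s['cx'])/s['fx'];b=(px[:,1]-s['cy'])/s['fy']
    if 'tool_from_camera' in s:
        r=np.hypot(a,b)+1e-12
        return np.stack([np.sin(r)*a/r,np.sin(r)*b/r,np.cos(r)],1)
    d=np.stack([a,b,np.ones_like(a)],1); return d
def onplane(s,px,z,obs=None):
    Rc,p=campose(s,obs); d=rays(s,px)@Rc.T
    return p+d*((z-p[2])/d[:,2])[:,None]
def cloud(s,obs=None):
    h,w=s['range_z'].shape; u,v=np.meshgrid(np.arange(w),np.arange(h))
    d=rays(s,np.stack([u.ravel(),v.ravel()],1)); d=d/d[:,2:3]*s['range_z'].ravel()[:,None]
    Rc,p=campose(s,obs); P=(d@Rc.T+p).reshape(h,w,3); P[s['range_z']<=0]=np.nan; return P
def proj(s,P,obs=None):
    Rc,p=campose(s,obs); c=(np.atleast_2d(P)-p)@Rc
    if 'tool_from_camera' in s:
        th=np.arctan2(np.hypot(c[:,0],c[:,1]),c[:,2]);ph=np.arctan2(c[:,1],c[:,0])
        return np.stack([s['cx']+s['fx']*th*np.cos(ph),s['cy']+s['fy']*th*np.sin(ph)],1)
    return np.stack([s['cx']+s['fx']*c[:,0]/c[:,2],s['cy']+s['fy']*c[:,1]/c[:,2]],1)
E
python3 - <<'E'
from h import *
a=pickle.load(open('scene0.pkl','rb'));b=pickle.load(open('side0.pkl','rb'))
c1=cv2.resize(a['image'][230:340,240:350],None,fx=3.6,fy=3.6,interpolation=2)
c2=cv2.resize(a['image'][120:230,120:310][:, :],None,fx=2,fy=2,interpolation=2)
c3=cv2.resize(b['image'][195:275,110:220],None,fx=3.6,fy=3.6,interpolation=2)
o=np.zeros((600,800,3),np.uint8); o[:396,:396]=c1; o[:220,400:780]=c2; o[230:230+288,400:796]=c3
cv2.imwrite('pics/crop1.png',o)
for nm,s in(('scene',a),('side',b)):
    P=cloud(s); 
    pts={'scene':[(320,272),(299,246),(296,318),(268,270),(308,290),(213,167),(190,238),(274,222),(149,187)],'side':[(162,242),(198,222),(123,242),(164,214),(180,255),(291,154),(201,170),(256,216),(246,138)]}[nm]
    for u,v in pts: print(nm,u,v,P[v,u].round(4))
E
```

```text
scene 320 272 [0.5181 0.241  0.0722]
scene 299 246 [0.5098 0.1558 0.0663]
scene 296 318 [0.6016 0.2891 0.0412]
scene 268 270 [0.5993 0.183  0.0652]
scene 308 290 [0.5394 0.2371 0.029 ]
scene 213 167 [ 0.5415 -0.221   0.0633]
scene 190 238 [ 0.6897 -0.0117  0.0342]
scene 274 222 [0.4799 0.0038 0.0087]
scene 149 187 [nan nan nan]
side 162 242 [0.5143 0.2463 0.0621]
side 198 222 [0.5023 0.1596 0.0677]
side 123 242 [0.5917 0.2894 0.0431]
side 164 214 [0.5933 0.1807 0.0525]
side 180 255 [0.4933 0.2219 0.0217]
side 291 154 [ 0.5333 -0.215   0.065 ]
side 201 170 [ 0.6946 -0.0224  0.0317]
side 256 216 [0.473  0.002  0.0058]
side 246 138 [ 0.7108 -0.2248  0.0475]
```

View pics/crop1.png

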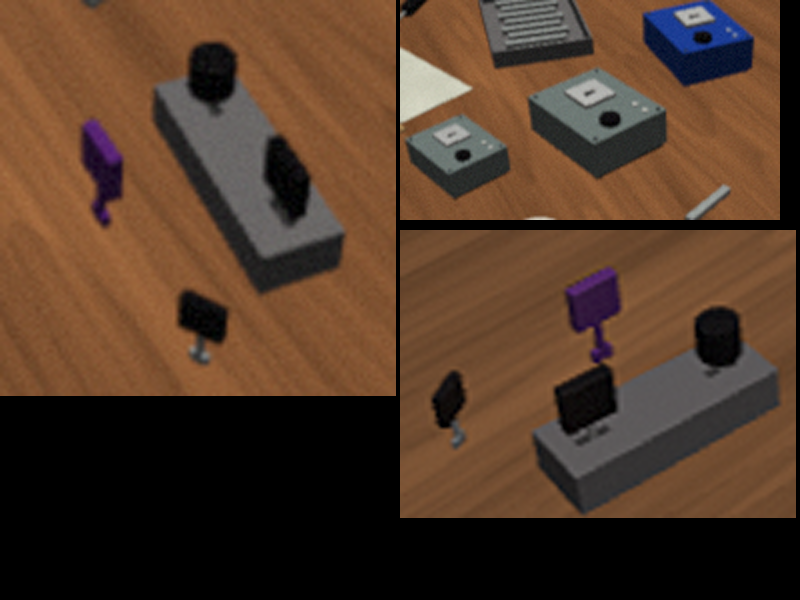

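Confirmed: the stand's black rectangular key and the larger grey box are the ones meant. Next I'll measure the stand, the box and the bystanders.

Run:
```python
from h import *
for nm,box,st,kb in(('scene',(180,150,258,208),(275,235,340,310),(310,262,330,295)),('side',(250,135,320,195),(140,210,222,275),(150,228,175,255))):
    s=pickle.load(open(nm+'0.pkl','rb'));im=s['image'];P=cloud(s)
    hsv=cv2.cvtColor(im,cv2.COLOR_BGR2HSV);g=cv2.cvtColor(im,cv2.COLOR_BGR2GRAY)
    def roi(m,b):
        r=np.zeros_like(m);r[b[1]:b[3],b[0]:b[2]]=m[b[1]:b[3],b[0]:b[2]];return r
    # plate: brightest
    m=roi(((g>165)&(hsv[...,1]<60)).astype(np.uint8),box)
    n,l,stt,c=cv2.connectedComponentsWithStats(m); i=1+np.argmax(stt[1:,4]); pm=(l==i).astype(np.uint8)
    cs,_=cv2.findContours(pm,0,2);hull=cv2.convexHull(cs[0])
    W=onplane(s,hull[:,0,:],0.066); rr=cv2.minAreaRect((W[:,:2]*1000).astype(np.float32));print(nm,'plate',stt[i,4],rr)
    # slot: dark inside hull
    hm=np.zeros_like(pm);cv2.fillConvexPoly(hm,hull,1);hm=cv2.erode(hm,np.ones((3,3)))
    v,u=np.where((hm>0)&(g<150)); w=(165.-g[v,u]); sl=onplane(s,np.stack([u,v],1),0.066)
    ce=np.average(sl,axis=0,weights=w); print(' slot',len(u),ce.round(4))
    # dial
    m=roi((g<35).astype(np.uint8),box); m2=[]
    n,l,stt,c=cv2.connectedComponentsWithStats(m)
    for i in range(1,n):
        if stt[i,4]>20: print(' dark',stt[i],c[i].round(1),onplane(s,c[i],0.068).round(4))
    # stand mask by height
    Z=P[...,2]; m=roi(((Z>0.025)&(Z<0.034)).astype(np.uint8),st)
    pts=P[m>0][:,:2]; rr=cv2.minAreaRect((pts*1000).astype(np.float32));print(' stand top',len(pts),rr)
    m=roi((Z>0.042).astype(np.uint8),st); n,l,stt,c=cv2.connectedComponentsWithStats(m)
    for i in range(1,n):
        if stt[i,4]>15:
            q=P[l==i];rr=cv2.minAreaRect((q[:,:2]*1000).astype(np.float32));print(' key',stt[i],np.median(q,0).round(4),rr,q[:,2].max())
```

```text
scene plate 117 ((536.0171508789062, -222.55328369140625), (44.28791427612305, 42.92316436767578), 13.198953628540039)
 slot 16 [ 0.5384 -0.2199  0.066 ]
 dark [251 150   7   7  28] [255. 152.] [[ 0.4069 -0.231   0.068 ]]
 dark [220 176  10   7  56] [224.6 179.1] [[ 0.5413 -0.1453  0.068 ]]
 stand top 1022 ((516.282958984375, 201.10128784179688), (141.04730224609375, 51.768768310546875), 82.52912139892578)
 key [292 242  14  17 199] [0.515  0.161  0.0649] ((511.22186279296875, 156.54165649414062), (26.612516403198242, 26.389965057373047), 41.867584228515625) 0.06940604309937726
 key [313 268  13  24 208] [0.5252 0.2493 0.0644] ((522.3367309570312, 245.7241973876953), (36.53022003173828, 10.506085395812988), 84.11915588378906) 0.07477634265646593
side plate 11 ((593.4472045898438, -309.3377380371094), (21.339080810546875, 6.553735733032227), 43.499053955078125)Traceback (most recent call last):
  File "<stdin>", line 15, in <module>
    raise ZeroDivisionError(
        "Weights sum to zero, can't be normalized")
ZeroDivisionError: Weights sum to zero, can't be normalized
```

{"api": "jog_arm", "payload": {
  "increments": "0 -0.07 0.134 0.02 0 0 -34; 0 -0.14 0.268 0.04 0 0 -68; 0 -0.211 0.402 0.083 0 0 -103; 0 -0.211 0.402 0.083 0 0 -103; 0 -0.211 0.402 0.083 0 0 -103; 0 -0.211 0.402 0.083 0 0 -103; 0 -0.211 0.402 0.083 0 0 -103; 0 -0.211 0.402 0.083 0 0 -103; 0 -0.211 0.402 0.083 0 0 -103; 0 -0.211 0.402 0.083 0 0 -103; 0 -0.211 0.402 0.083 0 0 -103; 0 -0.211 0.402 0.083 0 0 -103; 0 -0.211 0.402 0.083 0 0 -103; 0 -0.211 0.402 0.083 0 0 -103; 0 -0.211 0.402 0.083 0 0 -103; 0 -0.211 0.402 0.083 0 0 -103"
}}

```text
time: 1.75
tool_pos: [0.5215, 0.2463, 0.1306]
orientation: [-0.0, 0.068, 0.998, -0.0]
force: [-0.2, 0.2, -0.2]
finger_gap: 0.0916
```

```bash
cat > snap.py <<'E'
import sys
from h import *
from station import ctrl
n,tag=sys.argv[1:3]
o=ctrl.get_obs(); s=ctrl.snapshot(n); pickle.dump((s,o),open(tag+'.pkl','wb')); cv2.imwrite(f'pics/{tag}.png',s['image'])
Rm=q2R(o['orientation'])
print('t',o['time'],'tcp',o['tool_pos'].round(4),'yaw',np.degrees(np.arctan2(Rm[1,0],Rm[0,0])).round(2),'z',Rm[:,2].round(3),'q',o['joint_pos'].round(3),'F',o['force'].round(2),'T',o['ft_torque'].round(2),'gap',round(o['finger_gap'],4))
E
python3 snap.py wrist w1
```

```text
t 1.75 tcp [0.5215 0.2463 0.1306] yaw 172.24 z [-0.    -0.001 -1.   ] q [ 3.380e-01  5.200e-01  1.563e+00 -1.000e-03  1.059e+00 -2.668e+00] F [-0.2   0.22 -0.24] T [ 0.06  0.15 -0.05] gap 0.0916
```

View pics/w1.png

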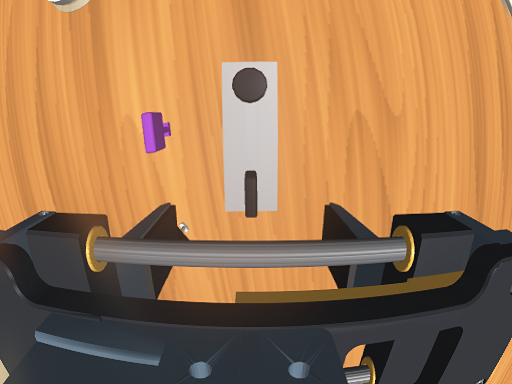

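The wrist view shows the flat key's head as a dark strip at (251,193), the round key at (249,85), the purple key at (153,132), and the small key mostly hidden behind the left finger.

Run:
```python
from h import *
s,o=pickle.load(open('w1.pkl','rb'));im=s['image'];g=cv2.cvtColor(im,cv2.COLOR_BGR2GRAY)
Rt=q2R(o['orientation']);tp=o['tool_pos']
m=np.zeros_like(g);m[160:225,235:270]=(g[160:225,235:270]<90)
n,l,st,c=cv2.connectedComponentsWithStats(m);i=1+np.argmax(st[1:,4]);print(st[i],c[i])
v,u=np.where(l==i)
print('widths per row',[(r,int(u[v==r].min()),int(u[v==r].max())) for r in range(v.min(),v.max()+1,5)])
P=cloud(s,o);Z=P[...,2]
print('z along head',[(r,P[r,251].round(4)) for r in range(170,218,6)])
q=P[(l==i)];q=q[(q[:,2]>0.066)]
print(len(q),np.median(q,0),q.max(0)); rr=cv2.minAreaRect((q[:,:2]*1000).astype(np.float32));print(rr)
t=((q-tp)@Rt);print('tool frame range',np.percentile(t,[2,50,98],axis=0).round(4))
mm=np.zeros_like(g);mm[55:215,215:285]=((Z>.024)&(Z<.035))[55:215,215:285]
q=P[mm>0];print('stand',cv2.minAreaRect((q[:,:2]*1000).astype(np.float32)))
cv2.imwrite('pics/w1c.png',cv2.resize(im[50:230,200:300],None,fx=3.3,fy=3.3,interpolation=2))
```

```text
[245 171  12  46 543] [250.47145488 193.76979742]
widths per row [(171, 246, 254), (176, 245, 256), (181, 245, 256), (186, 245, 256), (191, 245, 256), (196, 245, 256), (201, 245, 256), (206, 245, 256), (211, 245, 256), (216, 246, 256)]
z along head [(170, array([0.5156, 0.2283, 0.0304])), (176, array([0.5154, 0.2259, 0.0699])), (182, array([0.516 , 0.2302, 0.0722])), (188, array([0.5166, 0.2347, 0.0735])), (194, array([0.5173, 0.2395, 0.0736])), (200, array([0.518 , 0.2444, 0.0739])), (206, array([0.5187, 0.2498, 0.0725])), (212, array([0.5193, 0.2546, 0.0733]))]
488 [0.51793938 0.24148349 0.07275723] [0.52454452 0.25873287 0.07464741]
((518.0733642578125, 242.11859130859375), (32.93994140625, 8.975141525268555), 82.34729766845703)
tool frame range [[-0.0016 -0.0206  0.0565]
 [ 0.0028 -0.0052  0.0579]
 [ 0.0073  0.0111  0.0612]]
stand ((512.62890625, 198.13917541503906), (141.18727111816406, 50.28274154663086), 82.80642700195312)
```

View pics/w1c.png

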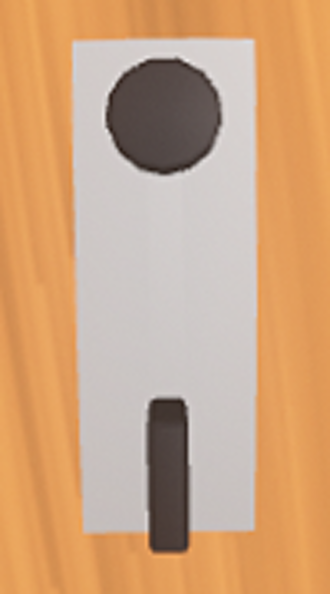

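{"api": "jog_arm", "payload": {
  "increments": "100 0.003 -0.0045 0 0 0 0; 100 0.003 -0.0045 0 0 0 0; 100 0.003 -0.0045 0.01 0 0 0; 100 0.003 -0.0045 0.03 0 0 0; 100 0.003 -0.0045 0.05 0 0 0; 100 0.003 -0.0045 0.07 0 0 0; 100 0.003 -0.0045 0.0915 0 0 0; 100 0.003 -0.0045 0.0915 0 0 0; 160 0.003 -0.0045 0.0915 0 0 0; 190 0.003 -0.0045 0.0915 0 0 0; 210 0.003 -0.0045 0.0915 0 0 0; 255 0.003 -0.0045 0.0915 0 0 0; 255 0.003 -0.0045 0.0915 0 0 0; 255 0.003 -0.0045 0.0915 0 0 0; 255 0.003 -0.0045 0.0915 0 0 0; 255 0.003 -0.0045 0.0915 0 0 0"
}}

```text
time: 3.4
tool_pos: [0.5196, 0.2424, 0.0397]
orientation: [0.001, 0.067, 0.998, 0.0]
force: [6.6, -0.6, 0.3]
finger_gap: 0.0099
```

```bash
python3 snap.py wrist w2
```

```text
t 3.4 tcp [0.5196 0.2424 0.0397] yaw 172.29 z [ 0.003 -0.    -1.   ] q [ 3.330e-01  6.430e-01  1.647e+00 -1.000e-03  8.490e-01 -2.673e+00] F [ 6.55 -0.65  0.32] T [-0.1  -1.22 -0.04] gap 0.0099
```

View pics/w2.png

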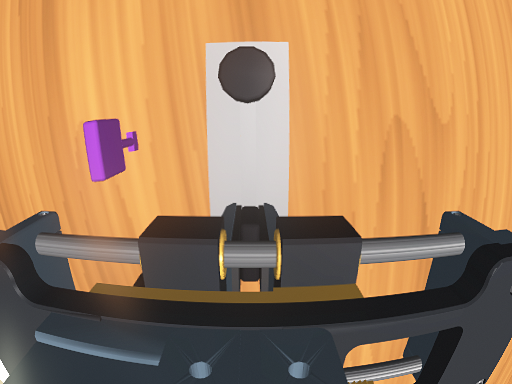

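The key is gripped, with the gap at 9.9 mm. I'll lift it straight up.

{"api": "jog_arm", "payload": {
  "increments": "255 0 0 0 0 0 0; 255 0 0 -0.005 0 0 0; 255 0 0 -0.012 0 0 0; 255 0 0 -0.02 0 0 0; 255 0 0 -0.03 0 0 0; 255 0 0 -0.04 0 0 0; 255 0 0 -0.06 0 0 0; 255 0 0 -0.09 0 0 0; 255 0 0 -0.12 0 0 0; 255 0 0 -0.12 0 0 0; 255 0 0 -0.12 0 0 0"
}}

```text
time: 4.55
tool_pos: [0.5193, 0.2425, 0.1605]
orientation: [0.002, 0.067, 0.998, 0.0]
force: [-0.1, -0.1, -1.5]
finger_gap: 0.0098
```

```bash
python3 snap.py wrist w3; python3 snap.py scene s3;python3 snap.py side d3
python3 - <<'E'
from h import *
a=pickle.load(open('s3.pkl','rb'))[0];b=pickle.load(open('d3.pkl','rb'))[0];w=pickle.load(open('w3.pkl','rb'))[0]
o=pickle.load(open('s3.pkl','rb'))[1]
out=[]
for s in(a,b):
    u,v=proj(s,o['tool_pos'])[0].astype(int);print(u,v)
    x0=max(u-40,0);y0=max(v-40,0);out.append(cv2.resize(s['image'][y0:y0+80,x0:x0+80],(390,390),interpolation=2))
cv2.imwrite('pics/c3.png',np.hstack(out))
E
```

```text
t 4.55 tcp [0.5193 0.2425 0.1605] yaw 172.29 z [ 0.004  0.    -1.   ] q [ 3.330e-01  4.770e-01  1.544e+00 -1.000e-03  1.116e+00 -2.673e+00] F [-0.1  -0.1  -1.48] T [ 0.03  0.12 -0.02] gap 0.0098
t 4.6 tcp [0.5188 0.2423 0.1596] yaw 172.29 z [ 0.002 -0.    -1.   ] q [ 3.330e-01  4.780e-01  1.545e+00 -1.000e-03  1.116e+00 -2.673e+00] F [ 0.33 -0.04 -1.26] T [ 0.07  0.08 -0.02] gap 0.0094
t 4.65 tcp [0.5186 0.2422 0.159 ] yaw 172.29 z [ 0.001 -0.001 -1.   ] q [ 3.330e-01  4.790e-01  1.546e+00 -1.000e-03  1.116e+00 -2.673e+00] F [0.14 0.06 0.02] T [ 0.12  0.08 -0.04] gap 0.0099
324 238
156 201
```

View pics/c3.png

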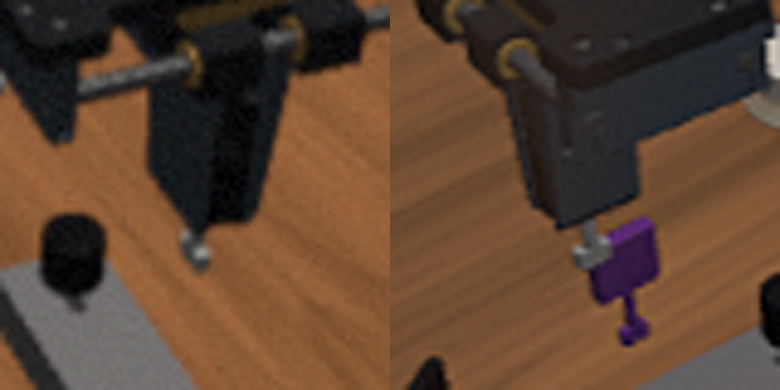

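View pics/w3.png

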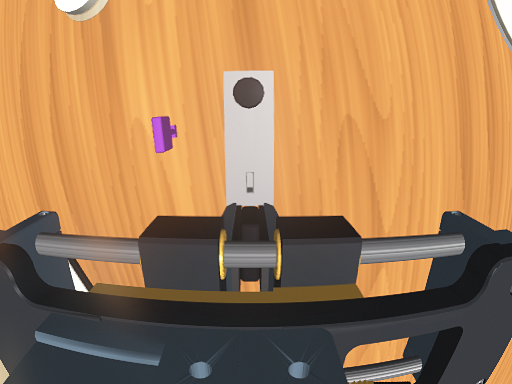

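The key is held upright and its bit is in view at both fixed cameras. The round key was not disturbed. I'll move beside the lock so the wrist camera can see the slot.

{"api": "jog_arm", "payload": {
  "increments": "255 -0.012 -0.044 0 0 0 7; 255 -0.025 -0.087 0 0 0 14; 255 -0.038 -0.131 0 0 0 21; 255 -0.051 -0.175 0 0 0 28; 255 -0.064 -0.219 0 0 0 35; 255 -0.076 -0.262 0 0 0 42; 255 -0.089 -0.306 0 0 0 49; 255 -0.102 -0.35 0 0 0 56; 255 -0.115 -0.394 0 0 0 63; 255 -0.127 -0.437 0 0 0 68.8; 255 -0.127 -0.437 0 0 0 68.8; 255 -0.127 -0.437 0 0 0 68.8; 255 -0.127 -0.437 0 0 0 68.8"
}}

```text
time: 6.0
tool_pos: [0.5852, -0.2069, 0.1584]
orientation: [-0.0, 0.619, 0.786, -0.0]
force: [0.4, -0.6, -0.9]
finger_gap: 0.0098
```

```bash
python3 snap.py wrist w4
python3 - <<'E'
from h import *
s,o=pickle.load(open('w4.pkl','rb'))
cv2.imwrite('pics/w4c.png',cv2.resize(s['image'][60:240,160:340],None,fx=3.3,fy=3.3,interpolation=2))
E
```

```text
t 6.0 tcp [ 0.5852 -0.2069  0.1584] yaw 103.55 z [-0.001  0.    -1.   ] q [-0.436  0.543  1.422 -0.     1.177 -2.243] F [ 0.39 -0.58 -0.87] T [0.1  0.01 0.  ] gap 0.0098
```

View pics/w4.png

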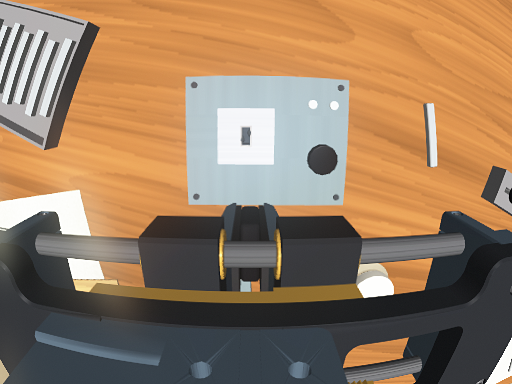

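View pics/w4c.png

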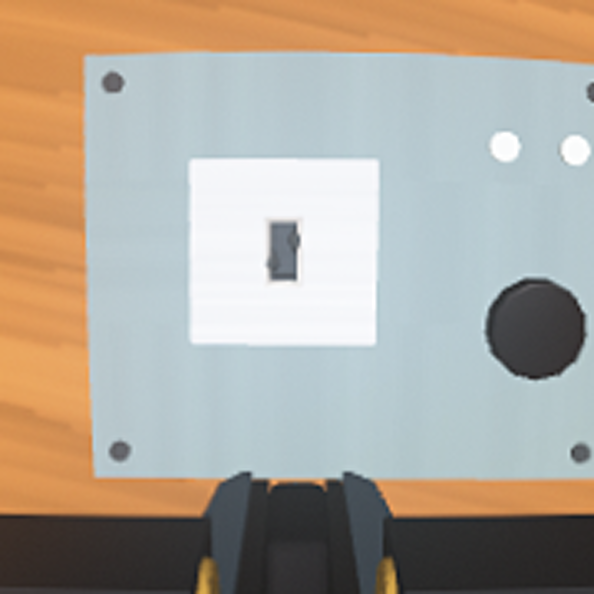

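The slot is at about (246,136), the dial at (322,159), and the plate spans about (217..275, 108..164).

Run:
```python
from h import *
s,o=pickle.load(open('w4.pkl','rb'));g=cv2.cvtColor(s['image'],cv2.COLOR_BGR2GRAY)
Rt=q2R(o['orientation']);tp=o['tool_pos']
print(g[120:122,205:285:4], g[136,236:258])
hsv=cv2.cvtColor(s['image'],cv2.COLOR_BGR2HSV)
m=np.zeros_like(g);m[100:172,208:285]=(g>222)[100:172,208:285]
n,l,st,c=cv2.connectedComponentsWithStats(m);i=1+np.argmax(st[1:,4]);pm=(l==i).astype(np.uint8)
cs,_=cv2.findContours(pm,0,2);cnt=max(cs,key=cv2.contourArea)[:,0,:]
for z in(.066,):
    W=onplane(s,cnt,z,o); r=cv2.minAreaRect((W[:,:2]*1000).astype(np.float32));print('plate',r)
    t=((np.array([r[0][0]/1e3,r[0][1]/1e3,z])-tp)@Rt);print(' in tool',t.round(4))
hm=np.zeros_like(g);cv2.fillConvexPoly(hm,cv2.convexHull(cnt),1);hm=cv2.erode(hm,np.ones((7,7)))
sm=((hm>0)&(g<190)).astype(np.uint8);cs,_=cv2.findContours(sm,0,2);cnt=max(cs,key=cv2.contourArea)[:,0,:];print(cv2.boundingRect(cnt))
W=onplane(s,cnt,.066,o);r=cv2.minAreaRect((W[:,:2]*1000).astype(np.float32));print('slot',r,((np.array([r[0][0]/1e3,r[0][1]/1e3,.066])-tp)@Rt).round(4))
P=cloud(s,o);print('plate z',np.nanmedian(P[112:125,222:270,2]),'box z',np.nanmedian(P[180:195,210:280,2]))
# dial centre
m=np.zeros_like(g);m[135:185,300:345]=(g<80)[135:185,300:345];v,u=np.where(m>0);d=onplane(s,[u.mean(),v.mean()],.069,o)[0];print('dial',d)
# stand slot, w3
s,o=pickle.load(open('w3.pkl','rb'));g=cv2.cvtColor(s['image'],cv2.COLOR_BGR2GRAY)
Rt=q2R(o['orientation'])
m=np.zeros_like(g);m[165:200,240:260]=(g<150)[165:200,240:260]
v,u=np.where(m>0);print(u.min(),u.max(),v.min(),v.max());e=onplane(s,[[(u.min()+u.max())/2,v.min()-.5],[(u.min()+u.max())/2,v.max()+.5]],.03,o);print(e,e.mean(0),np.linalg.norm(e[1]-e[0]))
print('slot ctr vs grip tcp', ((e.mean(0)-np.array([.5196,.2424,.03]))@Rt).round(4))
print(g[176:192:3,240:262])
```

```text
[[198 198 199 222 246 246 246 246 246 247 247 247 247 247 247 247 247 247
  201 199]
 [198 198 200 223 246 246 246 246 246 246 246 247 247 247 247 247 247 247
  201 200]] [246 246 247 247 239 194 119 105 118 119 119 120 111  93 235 237 247 247
 246 247 247 247]
plate ((534.629638671875, -222.0564422607422), (50.16824722290039, 50.782135009765625), 13.420891761779785)
 in tool [-0.0029 -0.0526  0.0924]
(241, 127, 10, 18)
slot ((534.1019897460938, -221.98028564453125), (15.650622367858887, 7.646778106689453), 7.895877361297607) [-0.0027 -0.0531  0.0924]
plate z 0.06591195247606924 box z 0.05998165841361636
dial [ 0.53782878 -0.15027567  0.069     ]
246 253 177 192
[[0.51710075 0.23682216 0.03      ]
 [0.51939791 0.25379798 0.03      ]] [0.51824933 0.24531007 0.03      ] 0.017130545385105358
slot ctr vs grip tcp [ 0.0017  0.0027 -0.    ]
[[204 204 205 205 205 197 150 199 205 204 204 204 196 159 201 206 206 205
  206 205 206 207]
 [202 203 204 204 205 197 149 199 206 204 205 206 196 158 201 207 205 205
  204 206 205 206]
 [202 204 203 204 204 201 154 197 204 203 204 205 197 157 199 205 204 204
  204 205 205 205]
 [203 203 202 203 203 199 166 200 205 205 204 205 197 156 199 205 203 204
  204 205 204 204]
 [202 202 203 202 204 201 172  98  84  85  86  83  99 149 200 204 203 203
  203 204 203 203]
 [201 201 201 201 201 200 169 105  93  94 100  97 108 154 199 204 202 202
  203 202 203 204]]
```

{"api": "jog_arm", "payload": {
  "increments": "255 -0.001 -0.02 0 0 0 0; 255 -0.002 -0.04 0 0 0 0; 255 -0.0028 -0.0525 0 0 0 0; 255 -0.0028 -0.0525 0.02 0 0 0; 255 -0.0028 -0.0525 0.035 0 0 0; 255 -0.0028 -0.0525 0.048 0 0 0; 255 -0.0028 -0.0525 0.053 0 0 0; 255 -0.0028 -0.0525 0.053 0 0 0; 255 -0.0028 -0.0525 0.053 0 0 0"
}}

```text
time: 6.95
tool_pos: [0.5353, -0.2217, 0.1061]
orientation: [0.0, 0.618, 0.786, 0.0]
force: [0.6, -0.2, 0.0]
finger_gap: 0.0098
```

```bash
python3 snap.py scene s5;python3 snap.py side d5
python3 - <<'E'
from h import *
a,o=pickle.load(open('s5.pkl','rb'));b=pickle.load(open('d5.pkl','rb'))[0]
out=[]
for s in(a,b):
    u,v=proj(s,o['tool_pos']-[0,0,.03])[0].astype(int);print(u,v)
    out.append(cv2.resize(s['image'][v-25:v+25,u-25:u+25],(390,390),interpolation=2))
cv2.imwrite('pics/c5.png',np.hstack(out))
E
```

```text
t 6.95 tcp [ 0.5353 -0.2217  0.1061] yaw 103.6 z [ 0. -0. -1.] q [-0.496  0.555  1.58  -0.     1.006 -2.304] F [ 0.55 -0.19  0.03] T [ 0.11  0.07 -0.03] gap 0.0098
t 7.0 tcp [ 0.5354 -0.2218  0.1063] yaw 103.59 z [ 0.001 -0.    -1.   ] q [-0.496  0.554  1.58  -0.     1.006 -2.304] F [ 0.18 -0.58 -0.52] T [0.04 0.04 0.03] gap 0.0098
214 162
292 149
```

View pics/c5.png

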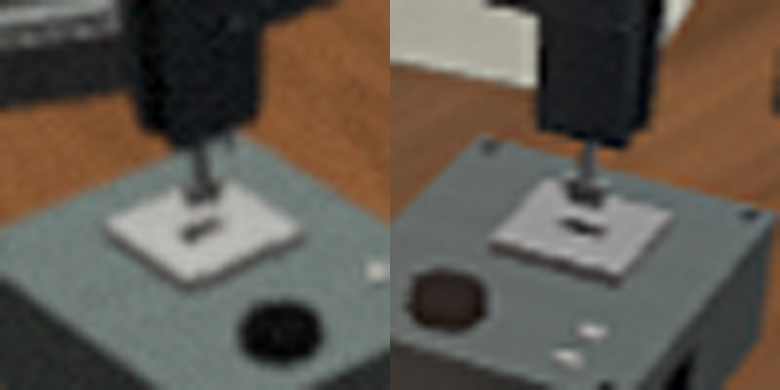

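Run:
```python
from h import *
for n in('s5','d5'):
    s,o=pickle.load(open(n+'.pkl','rb')); p=np.array([.5346,-.222,.066]);k=7.8
    f=lambda d:(proj(s,p+d)-proj(s,p))[0]*k
    c,sn=np.cos(.234),np.sin(.234)
    print(n,'foot +8.5mm',f([0,0,.0085]).round(1),'1mm boxx',f([.001*c,.001*sn,0]).round(1),'boxy',f([-.001*sn,.001*c,0]).round(1))
    u,v=proj(s,o['tool_pos']-[0,0,.03])[0].astype(int)
    cv2.imwrite(f'pics/{n}z.png',cv2.resize(s['image'][v-10:v+14,u-14:u+14],(784,672)[:2],interpolation=2)[:590])
```

```text
s5 foot +8.5mm [ -1.6 -20.9] 1mm boxx [-2.3  1. ] boxy [1.7 1.1]
d5 foot +8.5mm [  1.9 -20.8] 1mm boxx [-2.6 -0.7] boxy [-1.1  1.2]
```

View pics/s5z.png

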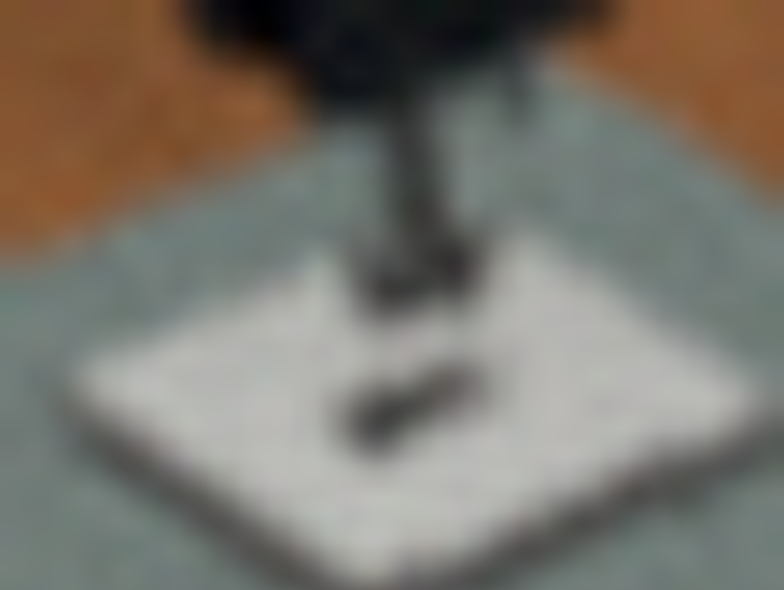

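View pics/d5z.png

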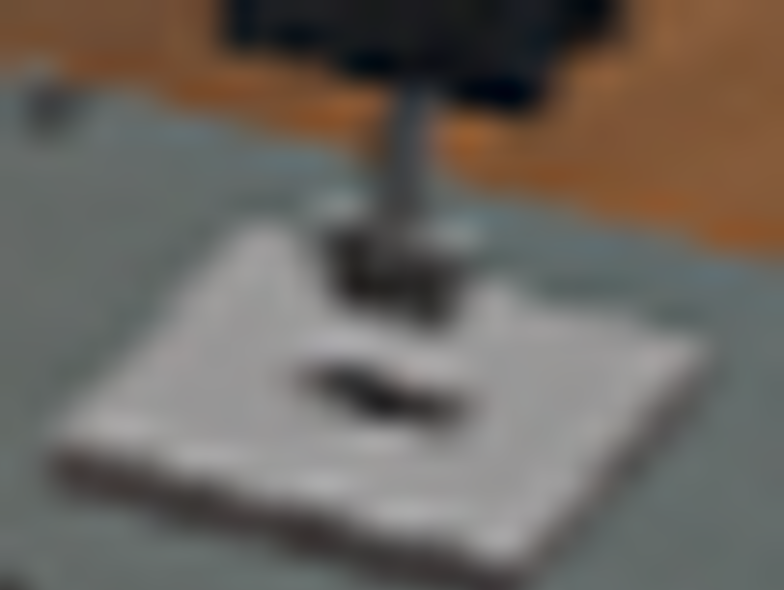

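The bit hangs about 9 mm above the mouth and is off by roughly 0.5–1 mm along tool x, in agreement with the bias seen at the pick. I'll correct that and enter the mouth gently.

{"api": "jog_arm", "payload": {
  "increments": "255 -0.0008 0.0003 0.003 0 0 0; 255 -0.0008 0.0003 0.006 0 0 0; 255 -0.0008 0.0003 0.008 0 0 0; 255 -0.0008 0.0003 0.01 0 0 0; 255 -0.0008 0.0003 0.012 0 0 0; 255 -0.0008 0.0003 0.012 0 0 0"
}}

```text
time: 7.65
tool_pos: [0.5357, -0.2225, 0.094]
orientation: [0.0, 0.618, 0.786, 0.0]
force: [-0.6, -0.9, -1.1]
finger_gap: 0.0101
```

```bash
python3 snap.py scene s6;python3 snap.py side d6
python3 - <<'E'
from h import *
out=[]
for n in('s6','d6'):
    s,o=pickle.load(open(n+'.pkl','rb'))
    u,v=proj(s,o['tool_pos']-[0,0,.03])[0].astype(int)
    out.append(cv2.resize(s['image'][v-14:v+14,u-14:u+14],(392,392),interpolation=2))
cv2.imwrite('pics/c6.png',np.hstack(out))
E
```

```text
t 7.65 tcp [ 0.5357 -0.2225  0.094 ] yaw 103.59 z [ 0. -0. -1.] q [-0.497  0.572  1.589 -0.     0.98  -2.304] F [-0.58 -0.91 -1.12] T [ 0.01  0.08 -0.  ] gap 0.0101
t 7.7 tcp [ 0.5358 -0.2225  0.0942] yaw 103.59 z [ 0.001 -0.    -1.   ] q [-0.496  0.572  1.589 -0.     0.981 -2.304] F [-0.2   0.43 -0.56] T [ 0.04  0.04 -0.  ] gap 0.0098
```

View pics/c6.png

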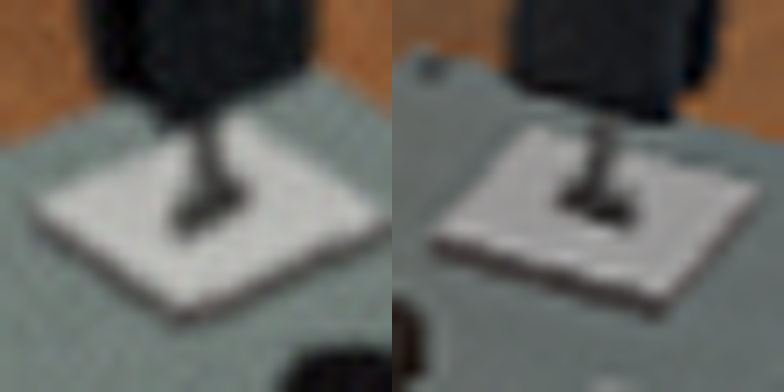

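The bit is about 3 mm into the mouth with no contact force. I'll ease past the pins with gentle rocking.

{"api": "jog_arm", "payload": {
  "increments": "255 0 0 0.001 0 0 3; 255 0 0 0.002 0 0 5.7; 255 0 0 0.003 0 0 5.7; 255 0 0 0.004 0 0 0; 255 0 0 0.005 0 0 -5.7; 255 0 0 0.006 0 0 -5.7; 255 0 0 0.007 0 0 0; 255 0 0 0.007 0 0 0"
}}

```text
time: 8.55
tool_pos: [0.5361, -0.2226, 0.0872]
orientation: [0.001, 0.62, 0.784, 0.0]
force: [3.5, 0.4, 1.2]
finger_gap: 0.01
```

```bash
python3 snap.py side d7
```

```text
t 8.55 tcp [ 0.5361 -0.2226  0.0872] yaw 103.31 z [ 0.001 -0.001 -1.   ] q [-0.496  0.581  1.594  0.     0.965 -2.3  ] F [3.47 0.39 1.16] T [ 0.08 -0.57  0.08] gap 0.01
```

{"api": "jog_arm", "payload": {
  "increments": "255 0 0.0005 0.001 0 0 2; 255 0 0.0005 0.002 0 0 2; 255 0 0.0005 0.003 0 0 0; 255 0 0.0005 0.004 0 0 -2; 255 0 0.0005 0.005 0 0 -2; 255 0 0.0005 0.006 0 0 0; 255 0 0.0005 0.007 0 0 0; 255 0 0.0005 0.007 0 0 0"
}}

```text
time: 9.4
tool_pos: [0.5365, -0.2224, 0.08]
orientation: [0.0, 0.618, 0.786, 0.0]
force: [0.3, 0.2, -3.4]
finger_gap: 0.0102
```

```bash
python3 snap.py side d8
```

```text
t 9.4 tcp [ 0.5365 -0.2224  0.08  ] yaw 103.59 z [ 0.001 -0.    -1.   ] q [-0.496  0.592  1.599  0.     0.95  -2.304] F [ 0.26  0.23 -3.37] T [ 0.11 -0.06  0.02] gap 0.0102
```

{"api": "jog_arm", "payload": {
  "increments": "255 0 0 0.001 0 0 0; 255 0 0 0.002 0 0 0; 255 0 0 0.003 0 0 0; 255 0 0 0.004 0 0 0; 255 0 0 0.005 0 0 0; 255 0 0 0.005 0 0 0"
}}

```text
time: 10.05
tool_pos: [0.5366, -0.2224, 0.0757]
orientation: [0.001, 0.618, 0.786, 0.0]
force: [-4.3, 2.0, 14.5]
finger_gap: 0.0099
```

```bash
python3 snap.py side d9; python3 snap.py scene s9
python3 - <<'E'
from h import *
out=[]
for n in('s9','d9'):
    s,o=pickle.load(open(n+'.pkl','rb'))
    u,v=proj(s,o['tool_pos']-[0,0,.01])[0].astype(int)
    out.append(cv2.resize(s['image'][v-14:v+14,u-14:u+14],(392,392),interpolation=2))
cv2.imwrite('pics/c9.png',np.hstack(out))
E
```

```text
t 10.05 tcp [ 0.5366 -0.2224  0.0757] yaw 103.6 z [ 0.001 -0.001 -1.   ] q [-0.496  0.598  1.602  0.     0.94  -2.304] F [-4.31  2.02 14.5 ] T [ 0.57  0.72 -0.02] gap 0.0099
t 10.1 tcp [ 0.5366 -0.2224  0.0757] yaw 103.59 z [ 0.001 -0.001 -1.   ] q [-0.496  0.598  1.602  0.     0.94  -2.304] F [-2.49  2.32 13.99] T [0.58 0.77 0.04] gap 0.0097
```

View pics/c9.png

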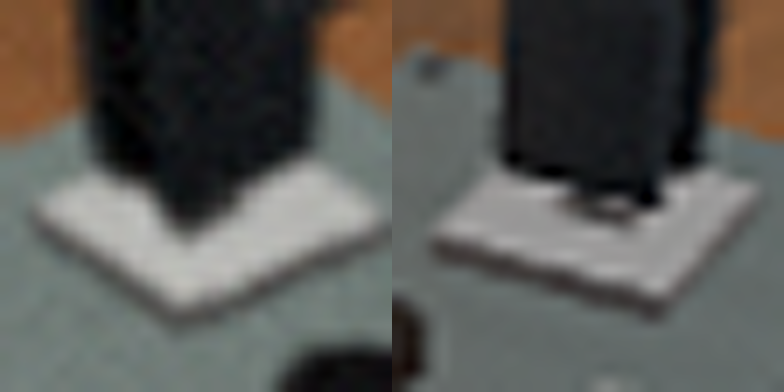

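The key is on the floor: TCP is at 0.0757, where 0.076 was expected, with 14 N of push. Now the clockwise turn, which is + about tool z.

{"api": "jog_arm", "payload": {
  "increments": "255 0 0 0.0005 0 0 6; 255 0 0 0.0005 0 0 12; 255 0 0 0.0005 0 0 18; 255 0 0 0.0005 0 0 24; 255 0 0 0.0005 0 0 30; 255 0 0 0.0005 0 0 36; 255 0 0 0.0005 0 0 42; 255 0 0 0.0005 0 0 45; 255 0 0 0.0005 0 0 45"
}}

```text
time: 11.05
tool_pos: [0.5368, -0.2223, 0.0758]
orientation: [0.001, 0.873, 0.488, 0.001]
force: [-2.3, 4.7, 13.0]
finger_gap: 0.0098
```

```bash
python3 snap.py side d10
```

```text
t 11.05 tcp [ 0.5368 -0.2223  0.0758] yaw 58.48 z [ 0.002 -0.001 -1.   ] q [-0.496  0.598  1.602  0.     0.94  -1.517] F [-2.3   4.68 12.96] T [0.67 0.41 0.06] gap 0.0098
```

{"api": "jog_arm", "payload": {
  "increments": "255 0 0 0.0003 0 0 6; 255 0 0 0.0003 0 0 12; 255 0 0 0.0003 0 0 18; 255 0 0 0.0003 0 0 24; 255 0 0 0.0003 0 0 30; 255 0 0 0.0003 0 0 36; 255 0 0 0.0003 0 0 42; 255 0 0 0.0003 0 0 47; 255 0 0 0.0003 0 0 47; 255 0 0 0.0003 0 0 47"
}}

```text
time: 12.1
tool_pos: [0.5368, -0.2224, 0.0759]
orientation: [0.001, 0.995, 0.101, 0.001]
force: [-1.5, 0.8, 9.2]
finger_gap: 0.0102
```

```bash
python3 snap.py side d11
```

```text
t 12.1 tcp [ 0.5368 -0.2224  0.0759] yaw 11.57 z [ 0.002 -0.001 -1.   ] q [-0.496  0.597  1.602  0.     0.939 -0.698] F [-1.51  0.79  9.2 ] T [0.09 0.6  0.08] gap 0.0102
```

{"api": "jog_arm", "payload": {
  "increments": "255 0 0 0.0003 0 0 2; 255 0 0 0.0003 0 0 4; 255 0 0 0.0003 0 0 5; 255 0 0 0.0003 0 0 5"
}}

```text
time: 12.55
tool_pos: [0.5368, -0.2223, 0.0759]
orientation: [0.001, 0.998, 0.057, 0.001]
force: [-2.2, 2.0, 7.7]
finger_gap: 0.0097
```

```bash
python3 snap.py side d12; python3 snap.py scene s12; python3 snap.py wrist w12;python3 - <<'E'
from h import *
out=[]
for n in('s12','d12'):
    s,o=pickle.load(open(n+'.pkl','rb'))
    u,v=proj(s,o['tool_pos']-[0,0,.01])[0].astype(int)
    out.append(cv2.resize(s['image'][v-28:v+28,u-28:u+28],(392,392),interpolation=2))
    b=pickle.load(open({'s12':'scene0','d12':'side0'}[n]+'.pkl','rb'))
    for nm,p in(('round',(.511,.157,.05)),('pot',(.69,-.015,.03)),('bar',(.477,.003,.005))):
        x,y=proj(b,p)[0].astype(int); r=14
        print(n,nm,np.abs(s['image'][y-r:y+r,x-r:x+r].astype(int)-b['image'][y-r:y+r,x-r:x+r]).mean().round(2))
cv2.imwrite('pics/c12.png',np.hstack(out))
E
```

```text
t 12.55 tcp [ 0.5368 -0.2223  0.0759] yaw 6.55 z [ 0.002 -0.001 -1.   ] q [-0.496  0.597  1.603  0.     0.939 -0.61 ] F [-2.21  1.98  7.69] T [0.27 0.48 0.07] gap 0.0097
t 12.6 tcp [ 0.5368 -0.2223  0.0758] yaw 6.58 z [ 0.002 -0.001 -1.   ] q [-0.496  0.597  1.603  0.     0.939 -0.611] F [-0.9   1.44  8.32] T [0.28 0.48 0.1 ] gap 0.01
t 12.65 tcp [ 0.5368 -0.2223  0.0758] yaw 6.59 z [ 0.002 -0.001 -1.   ] q [-0.496  0.597  1.603  0.     0.939 -0.611] F [-1.87  1.45  7.78] T [0.23 0.5  0.11] gap 0.0098
s12 round 3.55
s12 pot 3.79
s12 bar 3.47
d12 round 3.44
d12 pot 4.64
d12 bar 3.61
```

View pics/c12.png

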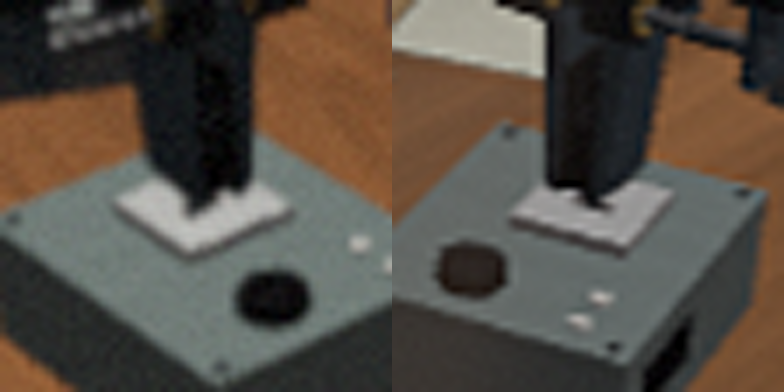

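View pics/s12.png

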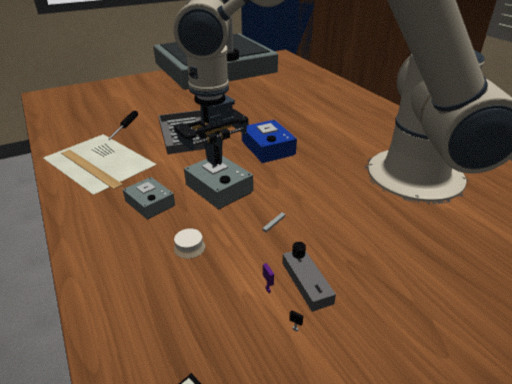

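Yaw has turned 97° and the restoring torque of about 0.1 Nm matches the spring at the stop. The bystanders look unchanged. Handing in.

```bash
python3 -c "
from station import ctrl
print(ctrl.finish_job()); o=ctrl.get_obs(); print(o['time'],o['tool_pos'],o['force'],o['ft_torque'],o['finger_gap'])"
```

```text
the job is handed in; nothing more can be done
None
the job is handed in; nothing more can be done
```

I took the black flat-headed key from the stand and eased it past the pins into the larger grey box with small rocking moves. I bottomed it, then turned it clockwise and handed in at about 12.7 s, still gripping and holding the turn. No verdict was reported.

**Last checks before handing in:**
- **Depth:** TCP height was 0.0758 m against 0.076 m expected for a fully home key. Downward push was about 8 N, and it had reached 14 N when the key met the floor.
- **Turn:** The tool turned 97°, which leaves about 92° after the key's play, so the switch should be at its stop. The switch angle itself was not measured. The restoring torque of 0.07–0.11 Nm matches the spring near the stop.
- **Grip:** Finger gap was about 9.8 mm on the 10 mm head.
- **Bystanders:** The round key, jar and bar looked unmoved in both fixed cameras.

**One disagreement:** The scene camera placed things about 3–5 mm away from where the wrist camera did. I used the wrist camera, then corrected by under 1 mm after comparing the hovering bit with the slot in the fixed views.

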